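# Snap the protective cap onto the open port of a flow cell

## Task

Close the open port of the aluminium flow-cell block: take the small white cap that fits it, set it upright over the steel neck and press it straight down until it clicks over the sprung balls, then keep pressing until its rim is home on the steel shoulder. Finish with the gripper still on the cap and firmly pushing it down (about 10 N): do not let go or back off. Leave the wider spare cap and the bottles and beaker where they stand.

Things in the scene. Friction and masses are not known exactly. Their poses are not given: they have to be found in the camera images.
- port_cap: white ribbed round cap that fits: 38 mm wide (39 over the ribs), 34 mm tall, about 45 g, standing mouth down on the worktop. Origin at the centre of its open underside, z up. Top 13 mm solid, below it a 21 mm deep hollow of 32 mm bore, narrowed to 27 mm by a 3 mm high lip at the mouth. Its yaw does not matter; grip it across its sides from above
- wide_cap: spare cap of the same look but wider, 52 mm outside diameter, 34 mm tall, too wide for the open port; bystander. Origin at the centre of its underside
- port_block: fixed flow-cell block: aluminium 80 x 180 mm on a grey foot 100 x 200 mm, deck 40 mm high, two brass hose barbs 25 mm long on its +x side. Origin under its centre, y along its length. Port at +y, 50 mm from the centre: already shut with a fixed white cap 52 mm wide, top at 79 mm. Open port at -y, 50 mm from the centre
- port_seat (a point): open port: centre of the top of its steel shoulder (44 mm wide, 45 mm above the worktop), z up. Neck 24 mm wide, 18.5 mm high, last 3.5 mm tapered to 18. Four sprung balls stand out 3 mm, 8.5 mm above the shoulder. The cap meets them 12 mm above home, needs 6 to 12 N to pass; from 5 mm above home the balls pull it in (click, force drops below zero), then it stops hard. Home: cap origin at this point
- dropper_bottle: white dropper bottle 32 mm wide, 76 mm tall, bystander. Origin at the centre of its underside
- reagent_bottle: small squat bottle with a blue screw cap, 38 mm wide, 52 mm tall, bystander. Origin at the centre of its underside
- beaker: small glass beaker 60 mm wide, 70 mm tall, bystander. Origin at the centre of its underside
Things that resemble listed ones, but are neither listed nor needed, are in the scene too. What is shaped like the port_cap but brown, red or turquoise is not meant.

How it is judged:
On the way, in this order (a step that is already met when the one before it is completed fails the run):
1. the small cap is held by the gripper, lifted off the worktop to above the height of the port's shoulder (height (world z) of port_cap above 0.05 m and contact force between the fingers and port_cap above 1 N), for 0.1 s.
2. the cap has clicked home: pressed past the balls, upright, its rim on the shoulder, and is still being pressed (z of port_cap in the frame of port_seat between -0.003 and 0.0018 m and horizontal distance between port_cap and port_seat below 0.003 m and angle between the z axis of port_cap and the z axis of port_seat, either way round below 0.08 rad and angle between port_cap's own z axis and vertical below 0.08 rad and contact force between port_cap and port_block above 4 N and contact force between the fingers and port_cap above 2 N), for 0.3 s.
At the end, for the whole second after the job is handed in: The small cap is home on the open port (underside within 1.8 mm of the shoulder, centred within 3 mm, tilted less than 0.08 rad), at rest, the fingers are still on it (more than 2 N) and it is being pressed onto the port with more than 4 N, through the whole last second (all of step 2 and linear speed of port_cap below 0.02 m/s); the arm keeps its last pose, push and grip.
It fails at once if the wide cap is moved more than 30 mm (distance of wide_cap from where it was at the start of the episode above 0.03 m).
It fails at once if the dropper bottle is moved more than 30 mm (distance of dropper_bottle from where it was at the start of the episode above 0.03 m).
It fails at once if the reagent bottle is moved more than 30 mm (distance of reagent_bottle from where it was at the start of the episode above 0.03 m).
It fails at once if the beaker is moved more than 30 mm (distance of beaker from where it was at the start of the episode above 0.03 m).
It also fails if it takes over 42 s, if anything falls off the work surface, if the arm or the gripper's body presses on something with over 40 N, if the wrist force passes 120 N, or if a joint passes its speed limit or range.

## Robot

A 7-joint arm with a two-finger parallel gripper is mounted at the origin on a cart in front of the work surface, level with it; the furniture and walls round the work are solid. World frame = base frame: x ahead of the robot, y to its left, z up, the work surface at z = 0. Lengths are in m, angles in rad, forces in N, time in s.
With the tool pointing down it reaches from about 0.425 to 0.95 m from the base axis. Payload 4.7 kg.
Tool frame: the origin (TCP) lies at the very end of the fingers, on their centre line; the grasp point (between the pads) lies 19 mm behind it; z points along the fingers, y is the line along which they close (so a half turn about z gives the same grasp; the last joint's range is limited). The gripper opens to 85 mm and grips with 20 to 120 N. Pads are 22 mm wide; open, the fingers measure 114 mm over their backs; the gripper's body (76 mm by 85 mm) begins 54 mm behind the grasp point. The pads swing forward as they close: fully open they stand 13 mm farther back than shut.
Start: joints at [1.096, 0.469, -0.049, 1.532, 0.024, 1.141, -0.082], TCP at [0.291, -0.609, 0.231] pointing down, gripper open.
Joint ranges: [-2.59, 2.59], [-0.33, 1.99], [-1.39, 1.29], [0.1, 2.45], [-1.04, 4.18], [0.21, 1.99], [-2.66, 2.66]. Speed limits (rad/s): [2.57, 2.57, 3.14, 3.14, 3.14, 3.14, 3.14].

## Interface

Orientations are given as a 3x3 rotation matrix whose columns are the frame's x, y, z axes.
In Python, from rig import manip gives the robot as it stands.
- The arm moves only by the tool apply_moves, never from a script. Its argument "targets" is a list of rows, each a list of 3 entries, a list of its own where there are three numbers: the shift along the world's x, y, z in mm, then the turn, a rotation vector about the world's x, y, z in rad, then the opening, from -1 (shut) to 1 (fully open), so that 0 is half open. In form: [[[tx, ty, tz], [rx, ry, rz], fingers], ...]. A call has 1 to 20 rows; each row shifts and turns the commanded pose from where the row before left it; what a row does not reach is not made up. A row lasts 1/12 s, in which the tool goes at most 41.7 mm and 7.16 degrees, less where a joint would pass 70% of its speed; a pose out of reach is approached as far as the arm can. A call is refused whole if a number of a shift passes 41.7 or a number of a turn 0.125, either way. A call with a gripper value outside its range is refused whole. The fingers move at their own pace and stop on an object; "grip_force" is the grip in N (left out, the last holds). Time passes only in rows, so rows that do not move let the fingers close. It gives the time, the measured TCP pose, the force, the opening and the grip force at its end, in the units of the state.
- manip.read_state(): the state, without advancing time (a new reading comes with each control period).
- manip.read_camera(name): name is "scene" or "top" or "wrist"; returns a dict with "img" (480x640x3 uint8, blue, green, red), "depth" (480x640 float32, m along the optical axis (not along the pixel's ray), 0 where there is no reading), "camera_matrix" (3x3 intrinsics, pixels), "k1" (the pictures are not rectified: a ray, as slopes to the right and down, at radius r is drawn at 1 + k1 r^2 times it, then the intrinsics apply), "R" (3x3) and "t" (3): a world point X has camera coordinates R X + t. Camera axes: x right, y down, z forward; pixel columns grow to the right and rows downward; lengths in m; the calibration is good to about 2 mm. A picture is of the moment at which its call begins.
- manip.finish_job(): hands the job in; it is judged then, once.
The state is a dict: "time": time; "joint_positions": joint angles; "dq": joint speeds; "joint_torque": joint torques, N m; "eef_pos": TCP position; "ee_rot": TCP orientation; "force": force on the tool from outside, world axes, zero at the start; "wrist_torque": the same for the moment, N m; "width": finger opening in m; "gripper_force": force on a finger pad.
Only numpy, scipy, OpenCV 4.12 (cv2) and the standard library are available. Lean on these libraries where they do the work, as an engineer would, in place of code of your own. Each camera call takes 0.05 s, during which the arm holds its last target. There are 200 camera calls.

## Working session

There is one attempt and no reset: what is moved stays moved. The work goes in short steps, Python scripts to look and compute and a tool call to move; the robot and the scene stay as the last step left them, time stands still between calls to the robot, and variables do not carry over. Pictures are saved under pics/ and viewed, at most 10 in all, crops included, and the job is handed in when it is done.

Besides the shell and the picture viewer there is one more tool, called by a JSON object that holds its "method" and its "body", one argument or row to a line. apply_moves: Moves the arm, as the interface text tells. Its arguments: {"type":"object","properties":{"targets":{"type":"array"},"grip_force":{"type":"number"}},"required":["targets"]}

```bash
mkdir -p pics; cat > h.py <<'E'
import numpy as np,cv2
from rig import manip
def cam(n):
    c=manip.read_camera(n); return c
def pt(c,u,v,z=None):
    """pixel -> world; by plane height z, or by depth (median 5x5)"""
    K=np.array(c["camera_matrix"]);k=c["k1"]
    d=np.array([(u-K[0,2])/K[0,0],(v-K[1,2])/K[1,1]]);s=d.copy()
    for _ in range(20): s=d/(1+k*(s@s))
    r=np.array([s[0],s[1],1.]);R=np.array(c["R"]);t=np.array(c["t"])
    o=-R.T@t;w=R.T@r
    if z is None:
        p=c["depth"][int(v)-2:int(v)+3,int(u)-2:int(u)+3];p=p[p>0];L=np.median(p)
    else: L=(z-o[2])/w[2]
    return o+L*w
E
python3 - <<'E'
from h import *
for n in("top","scene"):
    c=cam(n);cv2.imwrite(f"pics/{n}0.png",c["img"]);np.savez(f"{n}0.npz",**c)
    print(n,-np.array(c["R"]).T@c["t"])
E
```

```text
top [ 0.49536511 -0.0101245   1.27361882]
scene [-0.12769829  0.90914529  1.23737411]
```

View pics/top0.png

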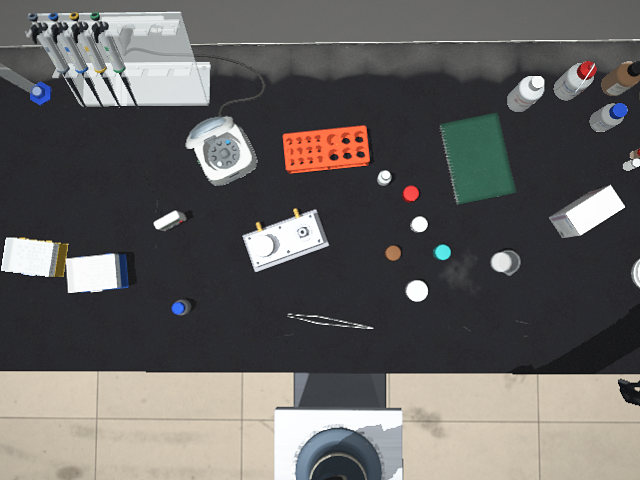

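View pics/scene0.png

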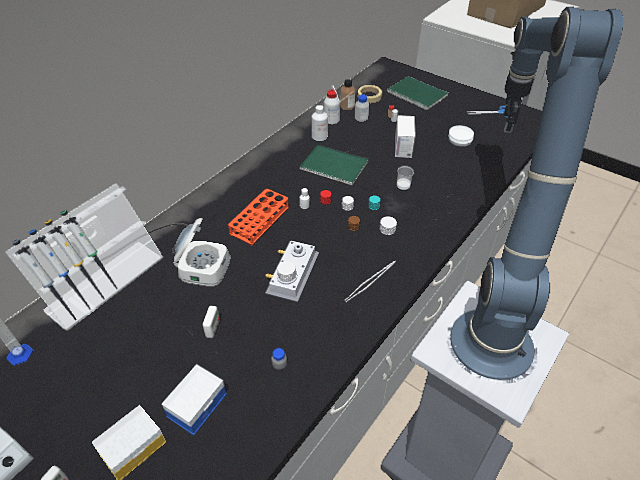

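The top view shows the small white cap at about (419,224) and the wide cap at (416,291). The block's open neck is at (303,232) and its shut port at (264,245). Red, brown and turquoise decoys surround the small cap.

```bash
python3 - <<'E'
from h import *
c=dict(np.load("top0.npz"))
g=cv2.cvtColor(c["img"],cv2.COLOR_BGR2HSV)
for n,u,v,z in [("cap",419,224,.034),("wide",416,291,.034),("neck",303,232,.0635),("shut",264,245,.079),("red",411,193,.034),("brown",393,253,.034),("turq",443,252,.034),("drop",384,177,.07)]:
    print(n,pt(c,u,v,z).round(4))
a=c["img"][195:310,230:460]
cv2.imwrite("pics/crop.png",cv2.resize(a,None,fx=3.4,fy=3.4,interpolation=cv2.INTER_CUBIC))
s=manip.read_state();print(s["time"],s["ee_rot"],s["width"],s["eef_pos"])
E
```

```text
cap [ 0.6118 -0.2016  0.034 ]
wide [ 0.4471 -0.1928  0.034 ]
neck [0.5899 0.0828 0.0635]
shut [0.5576 0.1748 0.079 ]
red [ 0.6889 -0.1825  0.034 ]
brown [ 0.5402 -0.1371  0.034 ]
turq [ 0.5427 -0.2597  0.034 ]
drop [ 0.7223 -0.1129  0.07  ]
0.1 [[ 9.02266038e-01  4.31178917e-01 -8.58859977e-04]
 [ 4.31179762e-01 -9.02264666e-01  1.57625354e-03]
 [-9.52717138e-05 -1.79252308e-03 -9.99998389e-01]] 0.08506918513911829 [ 0.29080239 -0.60856138  0.23036024]
```

View pics/crop.png

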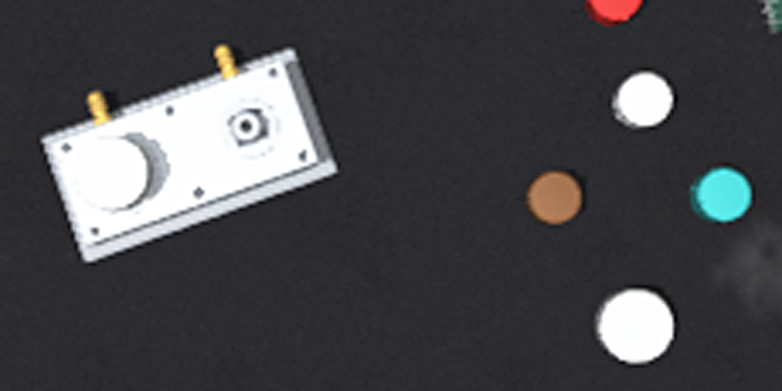

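The crop confirms both targets: cap centre at full-image (419.1,224.1) and neck centre at (302.6,232.1). The current yaw clears the decoys and lies along the block, so I go above the cap.

{"method": "apply_moves", "body": {
  "targets": [
    [[20,25.4,0],[0,0,0],1],
    [[20,25.4,0],[0,0,0],1],
    [[20,25.4,0],[0,0,0],1],
    [[20,25.4,0],[0,0,0],1],
    [[20,25.4,0],[0,0,0],1],
    [[20,25.4,0],[0,0,0],1],
    [[20,25.4,0],[0,0,0],1],
    [[20,25.4,0],[0,0,0],1],
    [[20,25.4,-10],[0,0,0],1],
    [[20,25.4,-10],[0,0,0],1],
    [[20,25.4,-10],[0,0,0],1],
    [[20,25.4,-10],[0,0,0],1],
    [[20,25.4,-10],[0,0,0],1],
    [[20,25.4,-10],[0,0,0],1],
    [[20,25.4,-10],[0,0,0],1],
    [[20,25.4,-10],[0,0,0],1],
    [[0,0,0],[0,0,0],1],
    [[0,0,0],[0,0,0],1]
  ],
  "grip_force": 80
}}

```text
time: 1.6
eef_pos: [0.6116, -0.1996, 0.15]
ee_rot: [[0.9, 0.436, -0.002], [0.436, -0.9, 0.002], [-0.001, -0.002, -1.0]]
force: [-0.5, -0.0, 0.3]
width: 0.0859
gripper_force: 0.0
```

```bash
python3 - <<'E'
from h import *
c=cam("wrist");cv2.imwrite("pics/w1.png",c["img"]);np.savez("w1.npz",**c)
s=manip.read_state();print(s["time"],s["eef_pos"],s["force"],s["ee_rot"])
E
```

```text
1.65 [ 0.61085854 -0.20212849  0.15056733] [-0.49913771 -1.59352489  0.56669064] [[ 9.01638142e-01  4.32488553e-01 -1.52044533e-03]
 [ 4.32489088e-01 -9.01639167e-01  2.58123352e-05]
 [-1.35972952e-03 -6.80849399e-04 -9.99998844e-01]]
```

View pics/w1.png

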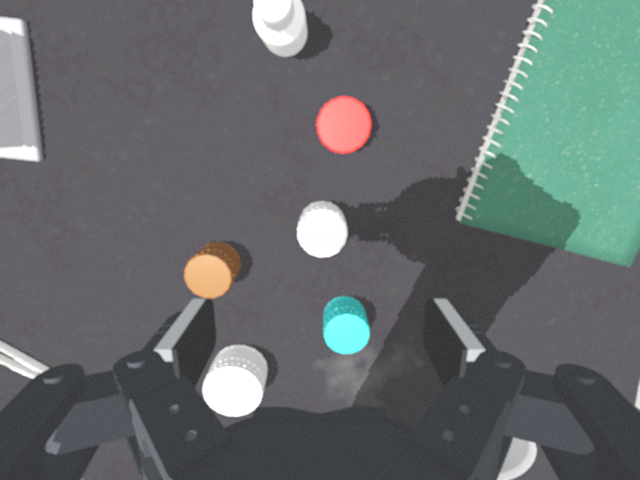

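The wrist view shows the cap's top face at about (322,232), clear of the decoys. I'll compute its position by plane and by depth.

```bash
python3 - <<'E'
from h import *
c=dict(np.load("w1.npz"))
for z in(.034,None):print(pt(c,322,232,z))
# white top-face blob
hsv=cv2.cvtColor(c["img"],cv2.COLOR_BGR2HSV);m=cv2.inRange(hsv,(0,0,235),(180,30,255))
n,l,s,ce=cv2.connectedComponentsWithStats(m);i=l[232,322];print(s[i],ce[i],pt(c,*ce[i],.034))
print(-c["R"].T@c["t"])
E
```

```text
[ 0.61284254 -0.20098831  0.034     ]
[ 0.61269031 -0.20106682  0.03339348]
[ 297  208   49   49 1881] [321.21903243 232.32004253] [ 0.61235967 -0.20056789  0.034     ]
[ 0.67756128 -0.16760836  0.29185717]
```

{"method": "apply_moves", "body": {
  "targets": [
    [[1,0,-20],[0,0,0],1],
    [[0,0,-20],[0,0,0],1],
    [[0,0,-20],[0,0,0],1],
    [[0,0,-20],[0,0,0],1],
    [[0,0,-20],[0,0,0],1],
    [[0,0,-20],[0,0,0],1],
    [[0,0,-15],[0,0,0],1],
    [[0,0,-10],[0,0,0],1],
    [[0,0,0],[0,0,0],1],
    [[0,0,0],[0,0,0],-1],
    [[0,0,0],[0,0,0],-1],
    [[0,0,0],[0,0,0],-1],
    [[0,0,0],[0,0,0],-1],
    [[0,0,0],[0,0,0],-1],
    [[0,0,0],[0,0,0],-1],
    [[0,0,0],[0,0,0],-1],
    [[0,0,0],[0,0,0],-1],
    [[0,0,0],[0,0,0],-1],
    [[0,0,0],[0,0,0],-1]
  ]
}}

```text
time: 3.23
eef_pos: [0.6132, -0.203, 0.008]
ee_rot: [[0.902, 0.431, 0.003], [0.431, -0.902, -0.001], [0.002, 0.002, -1.0]]
force: [-1.1, -0.0, 5.3]
width: 0.0361
gripper_force: 80.5
```

{"method": "apply_moves", "body": {
  "targets": [
    [[0,0,10],[0,0,0],-1],
    [[0,0,20],[0,0,0],-1],
    [[0,0,25],[0,0,0],-1],
    [[0,0,25],[0,0,0],-1],
    [[0,0,25],[0,0,0],-1],
    [[0,0,15],[0,0,0],-1],
    [[0,0,0],[0,0,0],-1],
    [[0,0,0],[0,0,0],-1]
  ]
}}

```text
time: 3.9
eef_pos: [0.6124, -0.2027, 0.1274]
ee_rot: [[0.902, 0.431, 0.002], [0.431, -0.902, -0.001], [0.001, 0.001, -1.0]]
force: [-1.4, -0.4, -0.1]
width: 0.0359
gripper_force: 79.9
```

```bash
python3 - <<'E'
from h import *
c=cam("wrist");cv2.imwrite("pics/w2.png",c["img"]);np.savez("w2.npz",**c)
P=[];F=[];W=[]
for _ in range(3):
    s=manip.read_state();P.append(s["eef_pos"]);F.append(s["force"]);W.append(s["width"])
print(P,F,W)
E
```

```text
[array([ 0.61149215, -0.20247994,  0.12602337]), array([ 0.61149215, -0.20247994,  0.12602337]), array([ 0.61149215, -0.20247994,  0.12602337])] [array([-1.09660386, -0.35693983, -0.94401216]), array([-1.09660386, -0.35693983, -0.94401216]), array([-1.09660386, -0.35693983, -0.94401216])] [0.035326209299433226, 0.035326209299433226, 0.035326209299433226]
```

View pics/w2.png

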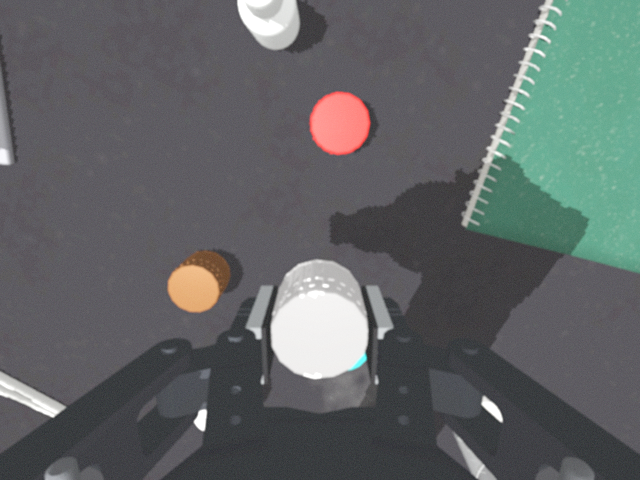

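The cap is held between the pads, with its top face at about (319,333) and looking upright. I'll measure its offset from the TCP and its tilt.

```bash
python3 - <<'E'
from h import *
c=dict(np.load("w2.npz"));print("centre",pt(c,319,333))
K=c["camera_matrix"];Q=[]
for v in range(290,376,3):
  for u in range(275,364,3):
    if np.hypot(u-319,v-333)<38 and c["depth"][v,u]>0:
        q=pt(c,u,v);Q.append(q)
Q=np.array(Q);m=abs(Q[:,2]-np.median(Q[:,2]))<.006;Q=Q[m]
A=np.c_[Q[:,:2]-Q[:,:2].mean(0),np.ones(len(Q))];s,*_=np.linalg.lstsq(A,Q[:,2],rcond=None)
print("plane",s,len(Q),(A@s-Q[:,2]).std())
# outline of top face: depth-mask at top height
H=s[2]
x0,y0=pt(c,319,333,H)[:2]
d=[(u,v) for v in range(270,395) for u in range(262,376) if c["depth"][v,u]>0 and abs(pt(c,u,v)[2]-H)<.005]
d=np.array(d,np.int32);(cx,cy),r=cv2.minEnclosingCircle(d);print("circle",cx,cy,r,"mean",d.mean(0),pt(c,cx,cy,H))
E
```

```text
centre [ 0.61340046 -0.20190692  0.15286034]
plane [0.0007569  0.00034014 0.15277326] 500 0.00013597891217755566
circle 318.5 330.79229736328125 62.53071975708008 mean [319.31408506 331.18715047] [ 0.61411195 -0.20136057  0.15277326]
```

Cap underside is about 7.5 mm below the TCP and it is upright. I'll stop about 70 mm short of the port, where the wrist camera can see the neck.

{"method": "apply_moves", "body": {
  "targets": [
    [[-7,21,0],[0,0,0],-1],
    [[-7,21,0],[0,0,0],-1],
    [[-7,21,0],[0,0,0],-1],
    [[-7,21,0],[0,0,0],-1],
    [[-7,21,0],[0,0,0],-1],
    [[-7,21,0],[0,0,0],-1],
    [[-7,21,0],[0,0,0],-1],
    [[-7,21,0],[0,0,0],-1],
    [[-8,21,0],[0,0,0],-1],
    [[-8,21,0],[0,0,0],-1],
    [[-8,21,0],[0,0,0],-1],
    [[-8,21,0],[0,0,0],-1],
    [[0,0,0],[0,0,0],-1],
    [[0,0,0],[0,0,0],-1],
    [[0,0,0],[0,0,0],-1]
  ]
}}

```text
time: 5.2
eef_pos: [0.5236, 0.0486, 0.1253]
ee_rot: [[0.902, 0.431, -0.002], [0.431, -0.902, -0.001], [-0.002, -0.0, -1.0]]
force: [-0.9, 0.6, -1.1]
width: 0.0357
gripper_force: 80.0
```

```bash
python3 - <<'E'
from h import *
c=cam("wrist");cv2.imwrite("pics/w3.png",c["img"]);np.savez("w3.npz",**c)
s=manip.read_state();print(s["time"],s["eef_pos"],s["force"],s["width"])
E
```

```text
5.25 [0.52388832 0.04813009 0.12549596] [ 0.08978367  0.37176439 -0.27262831] 0.03570057366496333
```

View pics/w3.png

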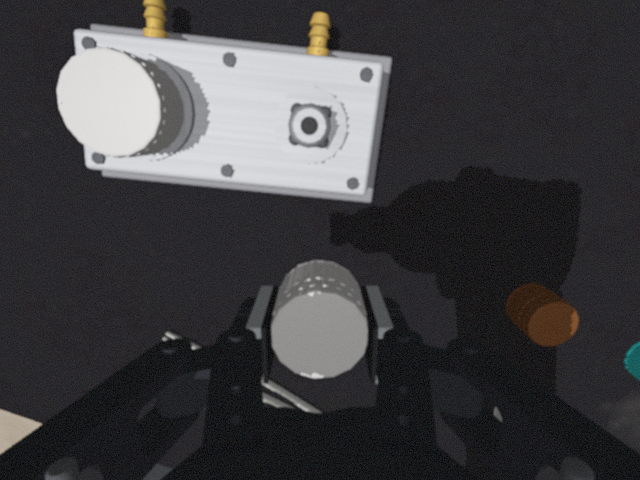

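The neck's top ring is at about (310,125), with its shoulder around it, and the held cap's top is at about (319,333). I'll take one enlarged crop covering both.

```bash
python3 - <<'E'
from h import *
c=dict(np.load("w3.npz"));a=c["img"]
b=np.hstack([cv2.resize(a[80:170,265:355],(400,400),interpolation=2),cv2.resize(a[260:390,255:385],(400,400),interpolation=2)])
b=np.clip(b.astype(float)*1.0,0,255).astype(np.uint8)
cv2.imwrite("pics/c3.png",b)
for u,v in((309,125),(310,125)):print(pt(c,u,v,.0635))
print(pt(c,319,333,.1525),pt(c,319,332))
for q in((229,60),(227,171),(366,74),(352,183)):print(pt(c,*q,.04))
E
```

```text
[0.59016251 0.08663554 0.0635    ]
[0.5903982 0.0861425 0.0635   ]
[0.52567817 0.04983044 0.1525    ] [0.52505532 0.04953154 0.15070187]
[0.60270651 0.1443911  0.04      ]
[0.5427731  0.12235538 0.04      ]
[0.63040738 0.06925577 0.04      ]
[0.57009979 0.04762407 0.04      ]
```

View pics/c3.png

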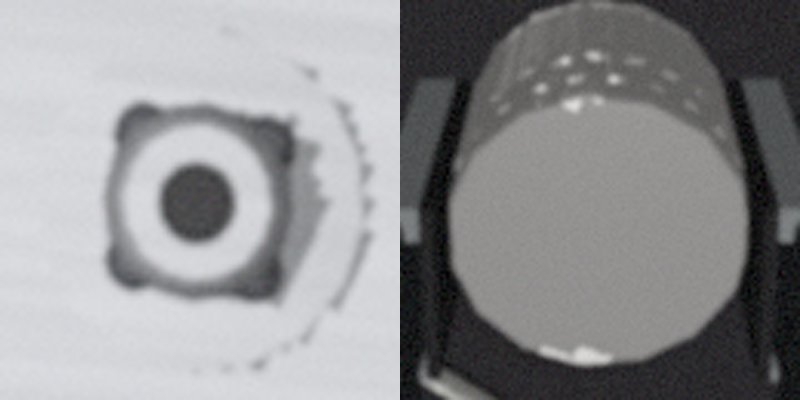

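The crop puts the neck ring centre at about (309,125). The cap's top face spans u 271–368 and v 291.5–378.5. I'll work out the shift from cap to neck from those.

```bash
python3 - <<'E'
from h import *
c=dict(np.load("w3.npz"))
E=np.array([pt(c,*q,.152) for q in((271,333),(368,333),(319.5,291.5),(319.5,378.5))]);print(E.round(4),np.linalg.norm(E[0]-E[1]),np.linalg.norm(E[2]-E[3]))
cap=E.mean(0);neck=pt(c,309,125.2,.0635);print(cap,neck,(neck-cap)*1000)
# shoulder deck depth check and shut cap
print(pt(c,108,102,.079),pt(c,260,150),pt(c,318,112))
t=dict(np.load("top0.npz"));
for k,q in(("sh",(263.5,245.5)),("nk",(302.4,232))):print(k,pt(t,*q,.079 if k=="sh" else .0635))
E
```

```text
[[0.5178 0.0657 0.152 ]
 [0.5332 0.0334 0.152 ]
 [0.5406 0.0567 0.152 ]
 [0.5076 0.041  0.152 ]] 0.03574001199700637 0.036599946884500634
[0.5247721  0.04919117 0.152     ] [0.59006821 0.08659143 0.0635    ] [ 65.29611036  37.40025985 -88.5       ]
[0.55697654 0.18053461 0.079     ] [0.56359712 0.10862436 0.03936621] [0.59836643 0.08510036 0.06262241]
sh [0.55636607 0.17597846 0.079     ]
nk [0.58986706 0.08424403 0.0635    ]
```

{"method": "apply_moves", "body": {
  "targets": [
    [[13,7.3,0],[0,0,0],-1],
    [[13,7.3,0],[0,0,0],-1],
    [[13,7.3,0],[0,0,0],-1],
    [[13,7.3,0],[0,0,0],-1],
    [[13,7.3,0],[0,0,0],-1],
    [[0,0,-15],[0,0,0],-1],
    [[0,0,-15],[0,0,0],-1],
    [[0,0,-10],[0,0,0],-1],
    [[0,0,-8],[0,0,0],-1],
    [[0,0,0],[0,0,0],-1],
    [[0,0,0],[0,0,0],-1],
    [[0,0,0],[0,0,0],-1]
  ],
  "grip_force": 100
}}

```text
time: 6.25
eef_pos: [0.5896, 0.0857, 0.0789]
ee_rot: [[0.902, 0.431, 0.001], [0.431, -0.902, 0.0], [0.001, 0.0, -1.0]]
force: [-0.1, 0.2, -1.7]
width: 0.0353
gripper_force: 100.5
```

```bash
python3 - <<'E'
from h import *
c=cam("scene");p=np.array(c["R"])@[.59,.086,.07]+c["t"]
K=c["camera_matrix"];u,v=int(K[0,0]*p[0]/p[2]+K[0,2]),int(K[1,1]*p[1]/p[2]+K[1,2])
a=c["img"][v-45:v+45,u-60:u+60];cv2.imwrite("pics/s4.png",cv2.resize(a,None,fx=6,fy=6,interpolation=2))
w=cam("wrist");cv2.imwrite("pics/w4.png",w["img"])
s=manip.read_state();print(s["time"],s["eef_pos"],s["force"],s["width"])
E
```

```text
6.35 [0.58969726 0.0858923  0.07919506] [-0.50163889  0.52531461 -1.22888342] 0.035520535888034714
```

View pics/s4.png

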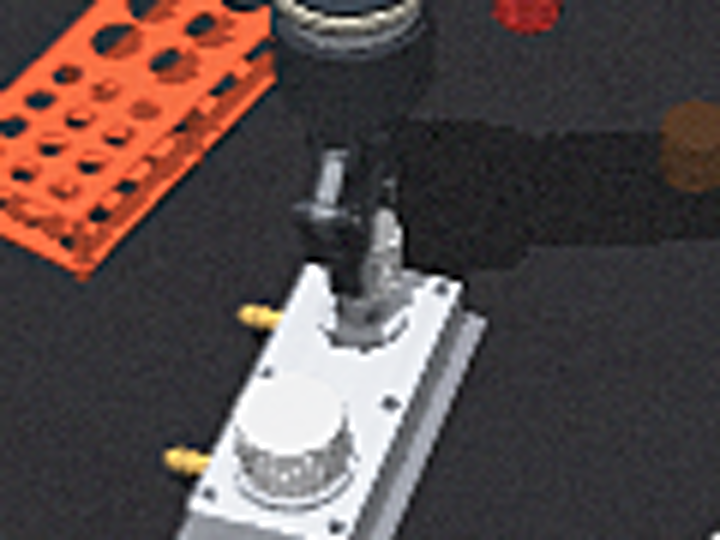

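The cap hangs over the neck between the fingers at about (380,250), just above the shoulder. Now lowering slowly onto the neck, up to the balls.

{"method": "apply_moves", "body": {
  "targets": [
    [[0,0,-2],[0,0,0],-1],
    [[0,0,-2],[0,0,0],-1],
    [[0,0,-2],[0,0,0],-1],
    [[0,0,-2],[0,0,0],-1],
    [[0,0,-2],[0,0,0],-1],
    [[0,0,-1],[0,0,0],-1],
    [[0,0,-1],[0,0,0],-1],
    [[0,0,0],[0,0,0],-1],
    [[0,0,0],[0,0,0],-1]
  ]
}}

```text
time: 7.1
eef_pos: [0.5892, 0.0859, 0.0663]
ee_rot: [[0.902, 0.431, 0.0], [0.431, -0.902, 0.0], [0.0, 0.0, -1.0]]
force: [0.4, 0.1, -0.8]
width: 0.0357
gripper_force: 100.5
```

{"method": "apply_moves", "body": {
  "targets": [
    [[0,0,-1],[0,0,0],-1],
    [[0,0,-1],[0,0,0],-1],
    [[0,0,-1],[0,0,0],-1],
    [[0,0,-1],[0,0,0],-1],
    [[0,0,-1],[0,0,0],-1],
    [[0,0,0],[0,0,0],-1]
  ]
}}

```text
time: 7.6
eef_pos: [0.5906, 0.0865, 0.0628]
ee_rot: [[0.902, 0.431, 0.003], [0.431, -0.902, 0.001], [0.003, 0.001, -1.0]]
force: [0.0, 1.3, 6.6]
width: 0.0355
gripper_force: 101.4
```

{"method": "apply_moves", "body": {
  "targets": [
    [[0,0,-1],[0,0,0],-1],
    [[0,0,-1],[0,0,0],-1],
    [[0,0,-1],[0,0,0],-1],
    [[0,0,-1],[0,0,0],-1],
    [[0,0,-1],[0,0,0],-1],
    [[0,0,0],[0,0,0],-1]
  ]
}}

```text
time: 8.1
eef_pos: [0.589, 0.086, 0.0557]
ee_rot: [[0.902, 0.431, -0.0], [0.431, -0.902, 0.0], [-0.0, -0.0, -1.0]]
force: [2.4, 2.0, -2.3]
width: 0.0355
gripper_force: 100.3
```

The balls are passed and pulling in (force below zero). I keep going to the shoulder.

{"method": "apply_moves", "body": {
  "targets": [
    [[0,0,-1],[0,0,0],-1],
    [[0,0,-1],[0,0,0],-1],
    [[0,0,-1],[0,0,0],-1],
    [[0,0,-1],[0,0,0],-1],
    [[0,0,0],[0,0,0],-1]
  ]
}}

```text
time: 8.52
eef_pos: [0.5891, 0.086, 0.0531]
ee_rot: [[0.902, 0.431, -0.0], [0.431, -0.902, -0.0], [-0.0, 0.0, -1.0]]
force: [0.5, 0.4, 5.5]
width: 0.0354
gripper_force: 101.2
```

{"method": "apply_moves", "body": {
  "targets": [
    [[0,0,-1],[0,0,0],-1],
    [[0,0,-1],[0,0,0],-1],
    [[0,0,0],[0,0,0],-1],
    [[0,0,0],[0,0,0],-1]
  ]
}}

```text
time: 8.85
eef_pos: [0.5891, 0.0861, 0.053]
ee_rot: [[0.902, 0.431, 0.0], [0.431, -0.902, -0.001], [-0.0, 0.001, -1.0]]
force: [-5.2, -0.2, 18.4]
width: 0.0352
gripper_force: 102.7
```

{"method": "apply_moves", "body": {
  "targets": [
    [[0,0,0.8],[0,0,0],-1],
    [[0,0,0],[0,0,0],-1],
    [[0,0,0],[0,0,0],-1],
    [[0,0,0],[0,0,0],-1],
    [[0,0,0],[0,0,0],-1],
    [[0,0,0],[0,0,0],-1]
  ]
}}

```text
time: 9.35
eef_pos: [0.5891, 0.0861, 0.0531]
ee_rot: [[0.902, 0.431, 0.0], [0.431, -0.902, -0.0], [0.0, 0.001, -1.0]]
force: [-2.7, 1.1, 13.2]
width: 0.0358
gripper_force: 102.0
```

```bash
python3 - <<'E'
from h import *
for i in range(4):
    c=cam("wrist");s=manip.read_state();print(s["time"],s["eef_pos"].round(4) if hasattr(s["eef_pos"],"round") else s["eef_pos"],s["force"],s["wrist_torque"])
Q=np.array([pt(c,u,v) for v in range(305,362,4) for u in range(290,350,4)])
A=np.c_[Q[:,:2]-Q[:,:2].mean(0),np.ones(len(Q))];print(np.linalg.lstsq(A,Q[:,2],rcond=None)[0],pt(c,319.5,335))
E
```

```text
9.4 [0.5891 0.086  0.053 ] [-3.16600714  0.41330245 12.89864907] [ 0.09247162  0.65651248 -0.01024292]
9.45 [0.5891 0.0861 0.0531] [-3.25231086  0.90198044 12.43478911] [ 0.09326258  0.71214341 -0.00210744]
9.5 [0.5891 0.086  0.053 ] [-3.24338782 -0.01827258 13.26346679] [0.10063458 0.63812769 0.01736378]
9.55 [0.5891 0.086  0.0531] [-2.69709566  0.92118429 13.0479189 ] [0.11184741 0.68023619 0.01171233]
[ 0.00014255 -0.00202036  0.07839754] [0.58944283 0.08627888 0.07842999]
```

The cap top is at 78.4 mm (79 expected), level and pressed with a steady 13 N, so it is home. Handing in.

```bash
python3 -c "
from rig import manip
print(manip.finish_job())"
```

```text
the job is handed in; nothing more can be done
None
```

The small cap clicked over the balls and is home on the open port's shoulder, still gripped and pressed down with a steady 13 N (about 10 N was asked). The job is handed in; no verdict was returned.

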